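Draw the letter box bolt with the clipped key

ROBOT

A 6-joint arm with a two-finger parallel gripper is mounted at the origin on the work surface. World frame = base frame: x ahead of the robot, y to its left, z up, the work surface at z = 0. Lengths are in m, angles in rad, forces in N, time in s.
With the tool pointing down it reaches from about 0.35 to 0.85 m from the base axis. Payload 8.1 kg.
Tool frame: the origin (TCP) lies at the very end of the fingers, on their centre line; the grasp point (between the pads) lies 19 mm behind it; x points along the fingers, y is the direction in which the jaws open and shut, and the axes are right-handed (so a half turn about x gives the same grasp; the last joint's range is limited). The gripper opens to 93 mm and grips with 3 to 60 N. Pads are 15 mm wide; open, the fingers measure 128 mm over their backs; the gripper's body (75 mm by 188 mm) begins 65 mm behind the grasp point.
Start: joints at [-1.249, 0.13, 1.488, -0, 1.523, -0.085], TCP at [0.237, -0.551, 0.219] pointing down, gripper open.
Joint ranges: [-2.96, 2.96], [-0.89, 2.26], [0.02, 2.5], [-1.34, 4.48], [0, 2.73], [-2.66, 2.66]. Speed limits (rad/s): [2.39, 2.39, 2.79, 3.14, 3.14, 3.14].

INTERFACE

Orientations are given as a rotation vector (axis times angle).
In Python, from plant import * gives the robot as it stands. The module is installed in compiled form; this text tells all that it offers.
- The arm moves only by the tool apply_moves, never from a script. Its argument "series" is a list of rows, each an object with "jaw": the gripper's target within -1 to 1 (shut at 1, half-way at 0, fully open at -1); "linear": the shift along the tool's x, y, z normalised to -1 to 1, where 1 is 0.6 m, a list of three; "roll": the turn about the tool's x normalised to -1 to 1, where 1 is 30 degrees. A call has 1 to 20 rows; each row is the pose to reach, as a shift and turn from the pose measured when the call began, along the tool's axes at that moment; what a row does not reach only later rows make up. A row lasts 1/8 s, in which the tool goes at most 62.5 mm and 10.7 degrees, less where a joint would pass 70% of its speed; a pose out of reach is approached as far as the arm can. A call with a number of a shift or a turn outside -1 to 1 is refused whole. A call with a gripper value outside its range is refused whole. The fingers move at their own pace and stop on an object; "force" is the grip in N (left out, the last holds). Time passes only in rows, so rows that repeat a pose let the fingers close. It gives the time, the measured TCP pose, the force and the opening at its end, in the units of the state.
- read_state(): the state, without advancing time (a new reading comes with each control period).
- read_camera(name): name is "side" or "top"; returns a dict with "pixels" (420x560x3 uint8, blue, green, red), "intrinsics" (3x3 intrinsics, pixels), "rvec" (rotation vector, rad) and "tvec" (3), from world to camera coordinates, as OpenCV has them. Camera axes: x right, y down, z forward; pixel columns grow to the right and rows downward; lengths in m; the calibration is good to about 2 mm. A picture is of the moment at which its call begins. There is no depth.
- close_job(): hands the job in, once; it reports no verdict.
The state is a dict: "t": time; "q": joint angles; "dq": joint speeds; "joint_torque": joint torques, N m; "tool_pos": TCP position; "orientation": TCP orientation; "force": force on the tool from outside, world axes, zero at the start; "wrist_torque": the same for the moment, N m; "opening": finger opening in m.
Only numpy, scipy, OpenCV 4.12 (cv2) and the standard library are available. Lean on these libraries where they do the work, as an engineer would, in place of code of your own. Each camera call takes 0.05 s, during which the arm holds its last target. There are 200 camera calls.

TASK

Pull the key up out of the spring clip in the steel peg holder, push it fully home in the keyhole on the lid of the letter box, working it past the sticky pins, then turn it a quarter clockwise (seen from above) as far as it goes. The lock springs back, so finish while still gripping the key and holding it turned. Leave the jar, the brush and the baskets where they are.

Things in the scene. Friction and masses are not known exactly. Their poses are not given: they have to be found in the camera images.
- key: Steel key with black plastic head, about 45 g, upright in the clip at the start, blade down. Origin: on its axis at the underside of the steel collar (15 mm diameter, 6 mm high), which stops on the clip block and on the lock plate. z up, x along its width, y along its thickness. Same both ways round (half turn about z).
- key_head (a point): Centre of the key's head, 25 mm above the key's origin; axes as the key's. The head is a flat block 30 mm wide (x), 10 mm thick (y), from 5 to 45 mm above the key's origin: grip it across the 10 mm thickness (fingers close along y) above its middle so that the fingertips stay clear of lock and clip.
- key_tip (a point): Tip of the key's blade, 29 mm below the key's origin. Below the collar: a round neck 4 mm in diameter and 7 mm long, then a flat blade 10 mm wide (x), 4 mm thick (y) and 22 mm long, with rounded edges, narrowing to a rounded 4 mm at both ends.
- keyhole (a point): Centre of the keyhole, at the top face of the square steel lock plate (42 mm, 5 mm thick) on the lid, 85 mm above the work surface; fixed. z up. The slot is upright, 11.6 mm long (x), 5.6 mm across (y), with a 2.5 mm bevelled mouth. Home means the key's origin is at this point. The plate's slot does not turn: the key turns only when home, and is captured while turned.
- pins (a point): Middle of two sticky sprung side pins in the cylinder, 18 mm below the keyhole; turns with the plug. They push on the blade along x and meet its tip when the key is about 15 and 9 mm short of home. Each takes a push of about 5 to 15 N, less if the key is rocked about 1 mm to and fro along the slot (x).
- plug (a joint): Turn of the lock plug under the plate, rad: 0 locked (slots in line), grows clockwise seen from above, stop at 1.6. A return spring, about 0.02 N m at 0 and 0.1 N m at a quarter turn, brings it back when let go. The key has about 0.25 to 0.3 rad of play in the plug, so turn the key about 1.75 to 1.85 rad to reach the stop.
- strike (a point): Top centre of the low steel strike (26 by 16 mm, 9 mm high) on the lid, 60 mm from the keyhole. A small flat bolt, 4 mm high, between it and the lock plate draws back as the plug turns.
- letterbox: Grey steel letter box, fixed, 140 mm (x) by 200 mm (y), lid top 80 mm above the work surface; origin at the centre of its underside. The keyhole lies 30 mm from the centre towards -x; a dark letter slot runs along y on the other half of the lid.
- clip (a point): Top centre of the spring clip block (30 mm square, top 44 mm above the work surface) in the middle of the peg holder; fixed during a run. Axes as the key's at the start: x along the key's width. Two sprung jaws (acting along x) grip the key's neck; a straight upward pull of about 5 to 15 N frees it, and the key is clear after 30 mm.
- pegholder: Steel tray 150 mm (x) by 120 mm (y), rim 22 mm high, fixed, with wooden clothes pegs lying in it and the clip block in its middle; origin at the centre of its underside.
- jar: Glass jar with steel lid, 84 mm diameter, 120 mm high, loose; origin at the centre of its underside. To be left alone.
- brush: Orange brush, 170 mm long, lying along its x, loose. To be left alone.
- baskets: Two interlocked plastic baskets, 186 by 136 mm (x, y), 118 mm high together, loose; origin at the centre of the underside. To be left alone.
Not all that is in view belongs to the job. Leave any orange look-alike of the key alone.

How it is judged:
By the outcome, as a careful person would: the job done as asked, in the order asked, and still so for the second after the job is handed in, while the arm keeps its last pose, push and grip.
It also fails if it takes over 51 s, if anything falls off the work surface, if the arm or the gripper's body presses on something with over 40 N, if the wrist force passes 120 N, or if a joint passes its speed limit or range.

## Working session

There is one attempt and no reset: what is moved stays moved. The work goes in short steps, Python scripts to look and compute and a tool call to move; the robot and the scene stay as the last step left them, time stands still between calls to the robot, and variables do not carry over. Pictures are saved under pics/ and viewed, about 8 in all and at most 12, crops included, and the job is handed in when it is done.

Besides the shell and the picture viewer there is one more tool, called after "Call:" in YAML: its name, and indented under it one key for each argument. apply_moves: Moves the arm, as the interface text tells. Its arguments: {"type":"object","properties":{"series":{"type":"array"},"force":{"type":"number"}},"required":["series"]}

```bash
mkdir -p pics
cat > h.py <<'E'
from plant import *
import numpy as np, cv2
def cam(n,save=None):
    c=read_camera(n); c['pixels']=np.array(c['pixels'],dtype=np.uint8)
    if save: cv2.imwrite('pics/'+save,c['pixels']); np.savez('pics/'+save+'.npz',K=c['intrinsics'],r=c['rvec'],t=c['tvec'])
    return c
def back(c,uv,z):
    "pixel -> world point on plane z"
    R=cv2.Rodrigues(np.array(c['rvec'],float))[0];t=np.array(c['tvec'],float).ravel()
    d=R.T@np.linalg.solve(np.array(c['intrinsics']),[uv[0],uv[1],1.]);o=-R.T@t
    return o+d*(z-o[2])/d[2]
def proj(c,P):
    return cv2.projectPoints(np.array(P,float).reshape(-1,3),np.array(c['rvec'],float),np.array(c['tvec'],float),np.array(c['intrinsics'],float),None)[0].reshape(-1,2)
E
python3 - <<'E'
from h import *
a=cam('top','t1.png');b=cam('side','s1.png')
for c in(a,b):
    R=cv2.Rodrigues(np.array(c['rvec'],float))[0];print(-R.T@np.array(c['tvec']).ravel(),R.round(2).tolist(),np.array(c['intrinsics'])[0])
s=read_state();print(s)
E
```

```text
[0.45519311 0.111505   1.5006229 ] [[0.03, -1.0, -0.0], [-0.99, -0.03, -0.11], [0.11, 0.01, -0.99]] [511.90675753   0.         278.87605959]
[0.12360186 0.94866853 0.69066919] [[-0.86, -0.51, -0.0], [-0.27, 0.47, -0.84], [0.43, -0.72, -0.54]] [451.8920019    0.         274.56362316]
{'t': 0.1, 'q': array([-1.24937993e+00,  1.31097832e-01,  1.48914507e+00, -8.65804157e-06,
        1.52302147e+00, -8.53648403e-02]), 'dq': array([ 0.00067319, -0.00182529, -0.00218585, -0.00200474,  0.00016078,
        0.00157897]), 'joint_torque': array([ 2.34613704e-03, -5.61342359e+01, -4.93096411e+01,  7.71766459e-02,
        2.91069690e-02, -6.28233806e-05]), 'tool_pos': array([ 0.23726764, -0.55053581,  0.21769897]), 'orientation': array([ 1.99807444,  0.41382391, -1.9984936 ]), 'force': array([0.61122425, 0.36948723, 0.20609196]), 'wrist_torque': array([-0.01708645,  0.00797792, -0.01470971]), 'opening': 0.09279835905271337}
```

View pics/t1.png

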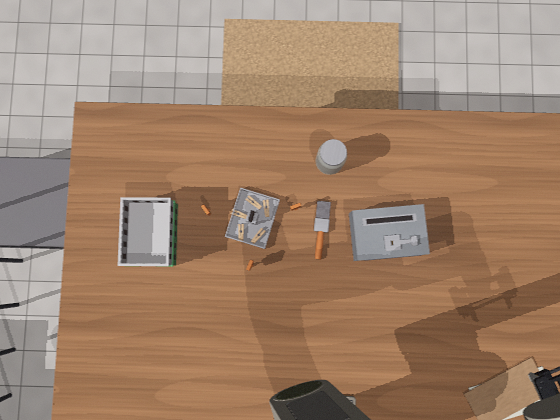

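View pics/s1.png

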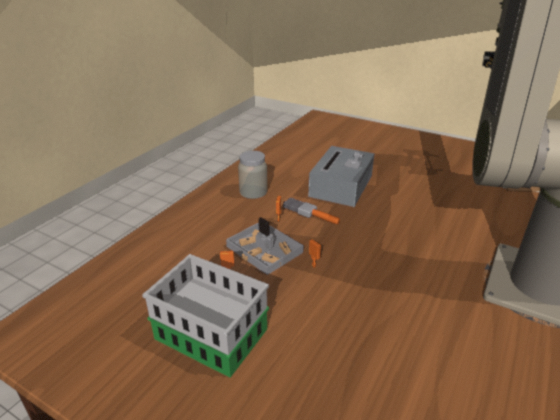

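The top view shows the baskets (148,232), the peg tray (252,217) with a dark key head at about (252,217), the brush (321,228), the letter box (390,232) with its lock plate at about (392,242), and the jar (332,155). The side view shows the black head at (264,227).

Candidates for the key: the black head at top (252,217) / side (264,227), and orange look-alikes at top (205,210), (250,266) and (295,206). I choose the black one in the clip and will check it in a crop.

Run:
```python
import cv2,numpy as np
a=cv2.imread('pics/t1.png');b=cv2.imread('pics/s1.png')
f=lambda i,x,y,w,h:cv2.resize(i[y:y+h,x:x+w],(400,300),interpolation=cv2.INTER_CUBIC)
cv2.imwrite('pics/c1.png',np.vstack([np.hstack([f(a,222,187,64,48),f(a,372,220,64,48)]),np.hstack([f(b,232,212,64,48),f(b,325,140,64,48)])]))
```

```text
(no output)
```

View pics/c1.png

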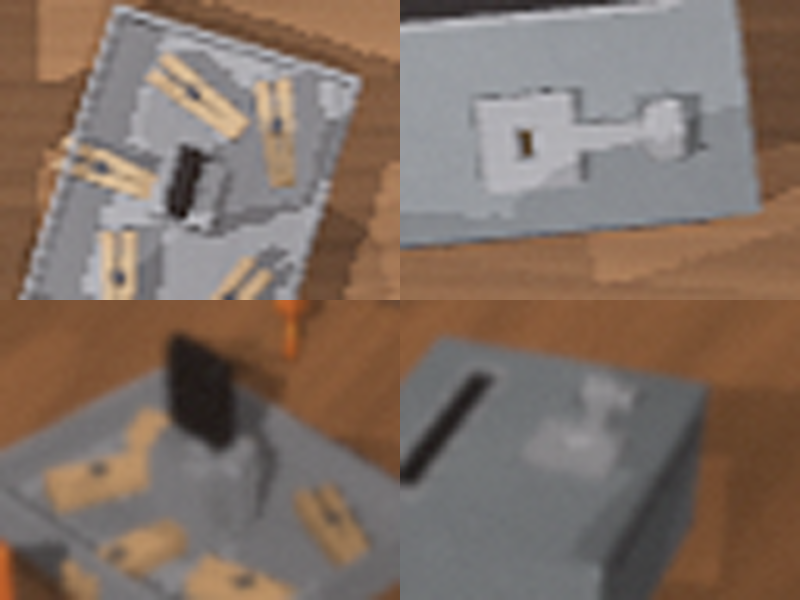

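The crop confirms the black upright head on the clip block, with its width running roughly along image rows. The keyhole is at top (392,242.5), with the strike to its right at (415,240). Next I fit both with sub-pixel models.

```bash
cat >> h.py <<'E'
from scipy.optimize import minimize
from itertools import product
def load(n):
    d=np.load('pics/'+n+'.npz');return dict(pixels=cv2.imread('pics/'+n),intrinsics=d['K'],rvec=d['r'],tvec=d['t'])
def box(x,y,th,hx,hy,z0,z1):
    c,s=np.cos(th),np.sin(th)
    return np.array([[x+c*a*hx-s*b*hy,y+s*a*hx+c*b*hy,z] for a,b,z in product((-1,1),(-1,1),(z0,z1))])
def sil(c,P,shape,S=8):
    m=np.zeros(shape,np.uint8);h=cv2.convexHull(proj(c,P).astype(np.float32))
    # supersampled coverage in a window
    u0,v0=np.floor(h[:,0].min(0)).astype(int)-4;w,hh=(np.ceil(h[:,0].max(0)).astype(int)+5-[u0,v0])
    b=np.zeros((hh*S,w*S),np.float32);cv2.fillConvexPoly(b,np.round(((h[:,0]-[u0,v0]+.5)*S-.5)*16).astype(np.int32),1.,shift=4)
    o=np.zeros(shape,np.float32);o[v0:v0+hh,u0:u0+w]=cv2.resize(b,(w,hh),interpolation=cv2.INTER_AREA);return o
def fitbox(cs,soft,x0,hx,hy,z0,z1):
    f=lambda p:sum(((sil(c,box(p[0],p[1],p[2],hx,hy,z0,z1),s.shape)-s)**2).sum() for c,s in zip(cs,soft))
    x0=np.array(x0);r=minimize(f,x0,method='Nelder-Mead',options=dict(initial_simplex=np.vstack([x0]+[x0+d for d in np.diag([.006,.006,.25])]),xatol=1e-5))
    return r.x,r.fun
def soft_dark(c,uv,r,lo,hi):
    g=c['pixels'].max(2).astype(np.float32);s=np.clip((hi-g)/(hi-lo),0,1)
    m=np.zeros_like(s);cv2.circle(m,tuple(int(k) for k in uv),r,1,-1);return s*m
E
python3 - <<'E'
from h import *
a=load('t1.png');b=load('s1.png')
g=a['pixels'].max(2);print(g[208:225,244:262]);gb=b['pixels'].max(2);print(gb[214:238:2,254:276:2])
print(g[232:254,382:404])
p=back(a,(251.5,215.5),.089);print('key',p,proj(b,p)); print('hole',back(a,(391.7,242.4),.085),'strike',back(a,(414.5,240),.089))
E
```

```text
[[169 157 159 161 158 158 158 162 161 160 158 160 175 187 211 207 155 132]
 [182 168 159 160 158 158 161 163 163 161 160 159 160 177 151 119 126 137]
 [168 172 161 161 160 161 126  78 110 128 153 165 131 127 140 140 136 138]
 [136 122 146 161 164 171 124  59  51  42 100 124 117 131 140 136 138 138]
 [110 112 110 119 155 151  93  50  56  49  53  71 102 113 129 137 138 140]
 [127 113 111 143 165 149  95  54  54  42  99 137 140 128 132 138 137 137]
 [198 170 133 152 168 123  62  59  51  39  95 135 144 143 121 127 138 140]
 [199 197 194 172 167 120  51  58  47  51 125 142 143 132 102 124 139 137]
 [191 196 188 172 149  96  55  57  41  96 135 143 144 114 110 131 138 135]
 [204 196 188 177 122  59  54  54  44  95 121 135 144 107 104 131 138 135]
 [184 191 183 176 117  51  59  48  51 109 139 143 132 104 125 141 137 137]
 [184 180 183 172 109  54  58  48  49 125 142 143 112 100 129 139 136 137]
 [181 172 178 189 133  38  48  41  98 134 143 143 113 110 137 145 141 119]
 [181 163 139 138 115  83  52  43 166 166 175 173 125 104 116 112 110 111]
 [184 181 167 156 140 142 119 155 185 186 189 148 
[... 2244 characters left out ...]
59 179 183 181 184 184 183 184 186 188 173 164 164 167 168
  149 112 135 145]
 [161 160 160 168 182 188 185 186 185 186 187 186 171 163 164 163 161 163
  156 148 145 146]
 [159 161 159 157 174 182 182 178 177 167 160 152 150 146 149 145 143 143
  146 146 143 144]
 [159 160 159 162 160 158 160 159 159 152 142 142 143 142 144 143 146 144
  147 146 144 143]
 [159 160 159 160 160 161 159 161 148 143 144 146 144 142 145 144 145 146
  145 145 144 144]
 [159 160 161 162 161 161 162 160 148 143 145 145 142 145 146 145 144 147
  148 147 145 145]]
key [0.60342888 0.19584837 0.089     ] [[265.08283626 219.20636404]]
hole [ 0.53897078 -0.19351499  0.085     ] strike [ 0.54694808 -0.2554124   0.089     ]
```

Run:
```python
from h import *
a=load('t1.png');b=load('s1.png')
sa=soft_dark(a,(251.5,216),13,55,135);sb=soft_dark(b,(265,227),15,40,110)
for cs,ss in (([a],[sa]),([b],[sb]),([a,b],[sa,sb])):
    for th in(-.3,.3): print('head',fitbox(cs,ss,[.6,.196,th],.015,.005,.049,.089))
def gray(c,uv,r):
    p=c['pixels'].astype(np.float32);s=np.clip((45-(p.max(2)-p.min(2)))/20,0,1)
    m=np.zeros_like(s);cv2.circle(m,uv,r,1,-1);return s*m
ga=gray(a,(390,232),52);gb=gray(b,(342,174),45)
for cs,ss in (([a],[ga]),([b],[gb]),([a,b],[ga,gb])):
    (x,y,t),f=fitbox(cs,ss,[.57,-.19,.1],.07,.1,0,.08);print('lb',x,y,t,f,'hole',x-.03*np.cos(t),y-.03*np.sin(t))
g=a['pixels'].max(2).astype(float);w=np.clip(175-g,0,None)[240:246,389:394]
vv,uu=np.mgrid[240:246,389:394];uv=((w*uu).sum()/w.sum(),(w*vv).sum()/w.sum());print(uv,back(a,uv,.085))
```

```text
head (array([ 0.60450056,  0.19755589, -0.2574666 ]), np.float64(10.456894874572754))
head (array([ 0.6045513 ,  0.19771699, -0.24154634]), np.float64(10.383651733398438))
head (array([ 0.60480607,  0.19868451, -0.2429638 ]), np.float64(21.359169006347656))
head (array([ 0.60359138,  0.1983954 , -0.13637842]), np.float64(23.614206314086914))
head (array([ 0.60494882,  0.1982899 , -0.27926436]), np.float64(32.53814697265625))
head (array([ 0.60538141,  0.19778754, -0.26356526]), np.float64(32.468116760253906))
lb 0.5688175726301432 -0.19165240359841018 0.11336778329550992 33.06559371948242 hole 0.5390101500573684 -0.19504615661948257
lb 0.5710979165278736 -0.18887861020831173 0.11639913612712396 29.943340301513672 hole 0.5413009185537617 -0.19236270431306435
lb 0.5697658893218316 -0.19106517164357217 0.11206670995064241 124.3265609741211 hole 0.5399540764575852 -0.19442014016013917
(np.float64(391.510710259301), np.float64(242.5400225479143)) [ 0.5385707 -0.1929929  0.085    ]
```

```bash
cat >> h.py <<'E'
def tool():
    s=read_state();R=cv2.Rodrigues(np.array(s['orientation'],float))[0];return s,R,np.array(s['tool_pos'],float)
def to(P,yaw_y,s=None):
    "move to TCP P with jaw axis at world yaw yaw_y (mod pi): shift/0.6 in tool axes, roll in deg"
    s,R,p=tool();d=R.T@(np.array(P)-p);y=np.arctan2(R[1,1],R[0,1])
    dr=(-(yaw_y-y)+np.pi/2)%np.pi-np.pi/2   # roll + = clockwise from above
    print('t',s['t'],'p',p.round(4),'tilt',R[:,0].round(4),'yaw_y',round(y,4),'q',np.round(s['q'],3))
    print('linear',(d/.6).round(4),'roll(units)',round(np.degrees(dr)/30,3),'or',round(np.degrees(dr-np.sign(dr)*np.pi)/30,3),'F',np.round(s['force'],2),'M',np.round(s['wrist_torque'],3),'open',s['opening'])
E
python3 - <<'E'
from h import *
to([.6047,.198,.16],-.26+np.pi/2)
E
```

```text
t 0.1 p [ 0.2373 -0.5505  0.2177] tilt [-5.0e-04  1.6e-03 -1.0e+00] yaw_y -1.164 q [-1.249  0.131  1.489 -0.     1.523 -0.085]
linear [ 0.0978 -0.9033 -1.056 ] roll(units) 1.273 or -4.727 F [0.61 0.37 0.21] M [-0.017  0.008 -0.015] open 0.09279835905271337
```

Call:
apply_moves:
  series:
    - {"jaw": -1, "linear": [0, -0.2, -0.23], "roll": -0.5}
    - {"jaw": -1, "linear": [0, -0.45, -0.53], "roll": -1}
    - {"jaw": -1, "linear": [0, -0.45, -0.53], "roll": -1}
    - {"jaw": -1, "linear": [0, -0.45, -0.53], "roll": -1}
    - {"jaw": -1, "linear": [0, -0.45, -0.53], "roll": -1}
    - {"jaw": -1, "linear": [0, -0.45, -0.53], "roll": -1}
    - {"jaw": -1, "linear": [0, -0.45, -0.53], "roll": -1}
    - {"jaw": -1, "linear": [0, -0.45, -0.53], "roll": -1}
    - {"jaw": -1, "linear": [0, -0.45, -0.53], "roll": -1}
  force: 30

```text
t: 1.23
tool_pos: [0.4222, -0.177, 0.2179]
orientation: [1.663, 0.837, -1.664]
force: [0.7, 0.2, 0.4]
opening: 0.0929
```

Call:
apply_moves:
  series:
    - {"jaw": -1, "linear": [0, 0, 0], "roll": -1}
    - {"jaw": -1, "linear": [0, 0, 0], "roll": -1}
    - {"jaw": -1, "linear": [0, 0, 0], "roll": -1}
    - {"jaw": -1, "linear": [0, 0, 0], "roll": -1}

```text
t: 1.72
tool_pos: [0.4216, -0.1782, 0.2177]
orientation: [1.297, 1.153, -1.297]
force: [-0.7, 0.1, 0.2]
opening: 0.0927
```

Call:
apply_moves:
  series:
    - {"jaw": -1, "linear": [0, 0, 0], "roll": -1}
    - {"jaw": -1, "linear": [0, 0, 0], "roll": -1}
    - {"jaw": -1, "linear": [0, 0, 0], "roll": -1}
    - {"jaw": -1, "linear": [0, 0, 0], "roll": -1}

```text
t: 2.22
tool_pos: [0.4213, -0.1789, 0.2176]
orientation: [0.911, 1.374, -0.911]
force: [0.0, -0.4, -0.3]
opening: 0.0926
```

Call:
apply_moves:
  series:
    - {"jaw": -1, "linear": [0, 0, 0], "roll": -1}
    - {"jaw": -1, "linear": [0, 0, 0], "roll": -1}
    - {"jaw": -1, "linear": [0, 0, 0], "roll": -1}
    - {"jaw": -1, "linear": [0, 0, 0], "roll": -1}

```text
t: 2.72
tool_pos: [0.4211, -0.1792, 0.2176]
orientation: [0.513, 1.512, -0.512]
force: [0.8, 0.4, 0.5]
opening: 0.093
```

Run:
```python
from h import *
to([.6047,.198,.14],-.26+np.pi/2)
```

```text
t 2.725 p [ 0.4211 -0.1792  0.2176] tilt [-0.002   0.0013 -1.    ] yaw_y 0.9165 q [-0.515 -0.261  1.865  0.     1.541 -1.431]
linear [ 0.1295  0.6851 -0.1395] roll(units) -0.753 or 5.247 F [0.84 0.41 0.47] M [ 0.016 -0.123 -0.028] open 0.09298142685033248
```

Call:
apply_moves:
  series:
    - {"jaw": -1, "linear": [0.05, 0.2, -0.04], "roll": -0.35}
    - {"jaw": -1, "linear": [0.13, 0.685, -0.14], "roll": -0.753}
    - {"jaw": -1, "linear": [0.13, 0.685, -0.14], "roll": -0.753}
    - {"jaw": -1, "linear": [0.13, 0.685, -0.14], "roll": -0.753}
    - {"jaw": -1, "linear": [0.13, 0.685, -0.14], "roll": -0.753}
    - {"jaw": -1, "linear": [0.13, 0.685, -0.14], "roll": -0.753}
    - {"jaw": -1, "linear": [0.13, 0.685, -0.14], "roll": -0.753}
    - {"jaw": -1, "linear": [0.13, 0.685, -0.14], "roll": -0.753}
    - {"jaw": -1, "linear": [0.13, 0.685, -0.14], "roll": -0.753}
    - {"jaw": -1, "linear": [0.13, 0.685, -0.14], "roll": -0.753}
    - {"jaw": -1, "linear": [0.13, 0.685, -0.14], "roll": -0.753}

```text
t: 4.1
tool_pos: [0.6047, 0.197, 0.1405]
orientation: [0.207, 1.562, -0.205]
force: [0.7, -0.7, -0.2]
opening: 0.093
```

Run:
```python
from h import *
to([.6047,.198,.06],-.26+np.pi/2)
b=cam('side','s2.png');s,R,p=tool()
im=b['pixels'].copy()
for d in(-.0465,0,.0465):
    u=proj(b,p+R[:,1]*d)[0];print(u);cv2.circle(im,tuple(np.round(u).astype(int)),1,(0,255,255),-1)
cv2.imwrite('pics/s2c.png',cv2.resize(im[120:300,160:400],(800,600),interpolation=cv2.INTER_CUBIC))
```

```text
t 4.1 p [0.6047 0.197  0.1405] tilt [-9.0e-04  1.5e-03 -1.0e+00] yaw_y 1.3082 q [ 0.233  0.273  1.47   0.002  1.399 -1.075]
linear [ 0.1342  0.0015 -0.0002] roll(units) -0.005 or 5.995 F [ 0.68 -0.65 -0.21] M [ 0.032 -0.172  0.04 ] open 0.09297229712550838
[278.26457881 193.73127393]
[263.96205993 200.91755378]
[248.89853231 208.48620136]
```

View pics/s2c.png

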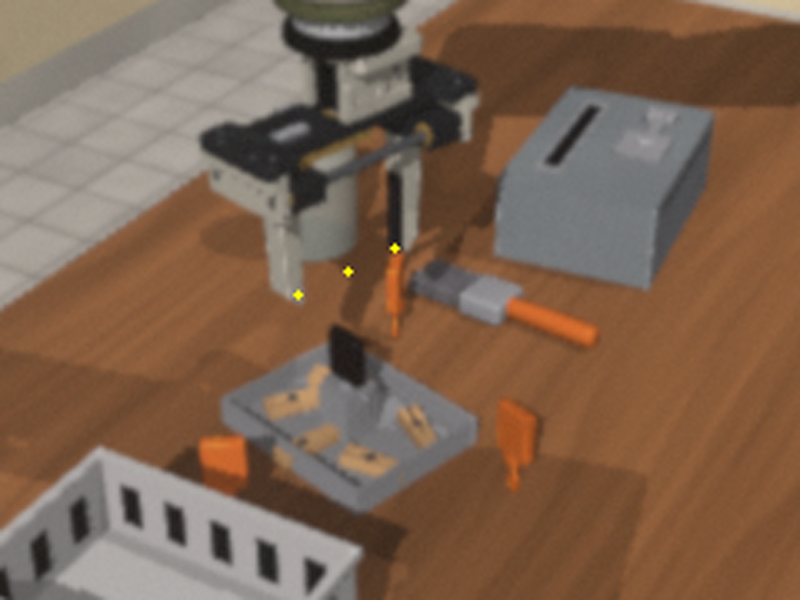

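The side view shows the open fingers straddling the key, with the marked TCP (348,271 in the crop) straight above the black head (348,355). Next I descend, close and read the force.

Call:
apply_moves:
  series:
    - {"jaw": -1, "linear": [0.06, 0.0015, 0], "roll": 0}
    - {"jaw": -1, "linear": [0.11, 0.0015, 0], "roll": 0}
    - {"jaw": -1, "linear": [0.134, 0.0015, 0], "roll": 0}
    - {"jaw": -1, "linear": [0.134, 0.0015, 0], "roll": 0}
    - {"jaw": 0.7, "linear": [0.134, 0.0015, 0], "roll": 0}
    - {"jaw": 0.7, "linear": [0.134, 0.0015, 0], "roll": 0}
    - {"jaw": 0.7, "linear": [0.134, 0.0015, 0], "roll": 0}
    - {"jaw": 0.7, "linear": [0.134, 0.0015, 0], "roll": 0}
  force: 40

```text
t: 5.15
tool_pos: [0.605, 0.1982, 0.0605]
orientation: [0.207, 1.562, -0.204]
force: [0.1, 0.8, -0.3]
opening: 0.0574
```

Call:
apply_moves:
  series:
    - {"jaw": 1, "linear": [0, 0, 0], "roll": 0}
    - {"jaw": 1, "linear": [0, 0, 0], "roll": 0}
    - {"jaw": 1, "linear": [0, 0, 0], "roll": 0}
    - {"jaw": 1, "linear": [0, 0, 0], "roll": 0}

```text
t: 5.65
tool_pos: [0.605, 0.1982, 0.0605]
orientation: [0.207, 1.562, -0.205]
force: [1.1, -0.1, 0.2]
opening: 0.0175
```

Run:
```python
from h import *
to([.6047,.198,.13],-.26+np.pi/2)
```

```text
t 5.65 p [0.605  0.1982 0.0605] tilt [-4.0e-04  1.6e-03 -1.0e+00] yaw_y 1.3087 q [ 0.235  0.349  1.531  0.002  1.262 -1.074]
linear [-0.1159 -0.0004 -0.0005] roll(units) -0.004 or 5.996 F [ 1.07 -0.06  0.19] M [ 0.036 -0.117  0.03 ] open 0.017522027442600372
```

Call:
apply_moves:
  series:
    - {"jaw": 1, "linear": [0, 0, 0], "roll": 0}
    - {"jaw": 1, "linear": [0, 0, 0], "roll": 0}
    - {"jaw": 1, "linear": [0, 0, 0], "roll": 0}

```text
t: 6.02
tool_pos: [0.605, 0.1982, 0.0604]
orientation: [0.207, 1.562, -0.205]
force: [0.3, 0.7, -0.9]
opening: 0.0097
```

Run:
```python
from h import *
to([.6047,.198,.13],-.26+np.pi/2)
```

```text
t 6.025 p [0.605  0.1982 0.0604] tilt [-5.0e-04  1.6e-03 -1.0e+00] yaw_y 1.3087 q [ 0.235  0.349  1.531  0.002  1.262 -1.074]
linear [-0.116  -0.0003 -0.0005] roll(units) -0.004 or 5.996 F [ 0.25  0.7  -0.94] M [ 0.079 -0.174  0.075] open 0.009719099716504169
```

Call:
apply_moves:
  series:
    - {"jaw": 1, "linear": [-0.008, 0, 0], "roll": 0}
    - {"jaw": 1, "linear": [-0.016, 0, 0], "roll": 0}
    - {"jaw": 1, "linear": [-0.024, 0, 0], "roll": 0}
    - {"jaw": 1, "linear": [-0.032, 0, 0], "roll": 0}
    - {"jaw": 1, "linear": [-0.04, 0, 0], "roll": 0}
    - {"jaw": 1, "linear": [-0.05, 0, 0], "roll": 0}
    - {"jaw": 1, "linear": [-0.06, 0, 0], "roll": 0}
    - {"jaw": 1, "linear": [-0.075, 0, 0], "roll": 0}
    - {"jaw": 1, "linear": [-0.12, 0, 0], "roll": 0}
    - {"jaw": 1, "linear": [-0.18, 0, 0], "roll": 0}
    - {"jaw": 1, "linear": [-0.18, 0, 0], "roll": 0}
    - {"jaw": 1, "linear": [-0.18, 0, 0], "roll": 0}

```text
t: 7.52
tool_pos: [0.6049, 0.198, 0.1681]
orientation: [0.207, 1.562, -0.205]
force: [-0.2, 0.0, -0.8]
opening: 0.0099
```

Run:
```python
from h import *
to([.539,-.1935,.145],.114+np.pi/2)
b=cam('side','s3.png');s,R,p=tool()
u=proj(b,[p,p+[0,0,-.045]]);print(u)
x,y=u[0].astype(int)
cv2.imwrite('pics/s3c.png',cv2.resize(b['pixels'][y-60:y+60,x-80:x+80],(640,480),interpolation=cv2.INTER_CUBIC))
```

```text
t 7.525 p [0.6049 0.198  0.1681] tilt [-6.0e-04  1.6e-03 -1.0e+00] yaw_y 1.3087 q [ 0.235  0.255  1.44   0.002  1.447 -1.074]
linear [ 0.0376 -0.6588  0.063 ] roll(units) -0.718 or 5.282 F [-0.17  0.02 -0.83] M [ 0.038 -0.155 -0.007] open 0.009851772596311351
[[263.69629201 191.11944962]
 [264.04260567 207.71988697]]
```

View pics/s3c.png

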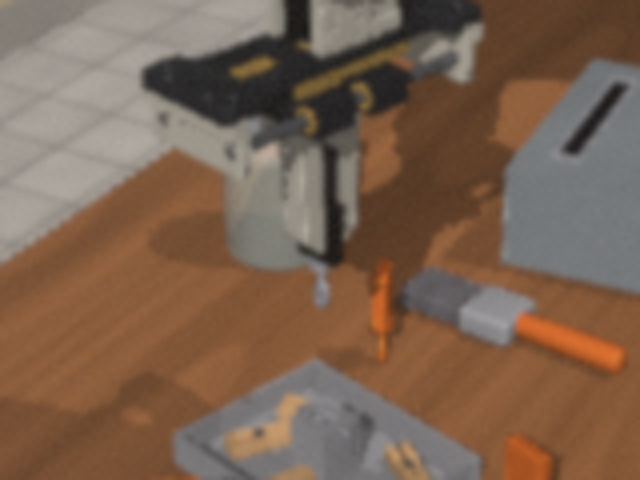

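The view shows the key held upright, with its tip at about image (263.5,207). I predicted (264,208), so it hasn't slipped. Next I move over the keyhole.

Call:
apply_moves:
  series:
    - {"jaw": 1, "linear": [0, -0.06, 0.006], "roll": -0.1}
    - {"jaw": 1, "linear": [0, -0.15, 0.014], "roll": -0.3}
    - {"jaw": 1, "linear": [0, -0.25, 0.024], "roll": -0.5}
    - {"jaw": 1, "linear": [0, -0.35, 0.033], "roll": -0.718}
    - {"jaw": 1, "linear": [0, -0.45, 0.043], "roll": -0.718}
    - {"jaw": 1, "linear": [0, -0.54, 0.052], "roll": -0.718}
    - {"jaw": 1, "linear": [0, -0.61, 0.058], "roll": -0.718}
    - {"jaw": 1, "linear": [0.02, -0.65, 0.062], "roll": -0.718}
    - {"jaw": 1, "linear": [0.0376, -0.6588, 0.063], "roll": -0.718}
    - {"jaw": 1, "linear": [0.0376, -0.6588, 0.063], "roll": -0.718}
    - {"jaw": 1, "linear": [0.0376, -0.6588, 0.063], "roll": -0.718}

```text
t: 8.95
tool_pos: [0.5385, -0.1924, 0.1441]
orientation: [-0.089, 1.571, 0.092]
force: [-0.0, 0.4, -0.2]
opening: 0.01
```

Run:
```python
from h import *
to([.539,-.1935,.145],.114+np.pi/2)
b=cam('side','s4.png');a=cam('top','t4.png');s,R,p=tool()
u=proj(b,[p+[0,0,-.045],[.539,-.1935,.085]]);v=proj(a,[p,[.539,-.1935,.085]]);print(u,v)
f=lambda i,x,y:cv2.resize(i[y-24:y+24,x-32:x+32],(400,300),interpolation=cv2.INTER_CUBIC)
print(u[0].astype(int),v[0].astype(int))
cv2.imwrite('pics/s4c.png',np.hstack([f(b['pixels'],*u[0].astype(int)),f(a['pixels'],*v[0].astype(int))]))
```

```text
t 8.95 p [ 0.5385 -0.1924  0.1441] tilt [-0.0027  0.0018 -1.    ] yaw_y 1.6859 q [-0.433  0.105  1.654  0.     1.387 -2.119]
linear [-0.0015 -0.0018  0.0006] roll(units) 0.002 or -5.998 F [-0.02  0.37 -0.15] M [ 0.104 -0.158 -0.025] open 0.009971315170644575
[[353.88093698 158.35548157]
 [353.52227741 162.78794744]] [[396.27271927 241.17848025]
 [391.69457477 242.38928211]]
[353 158] [396 241]
```

View pics/s4c.png

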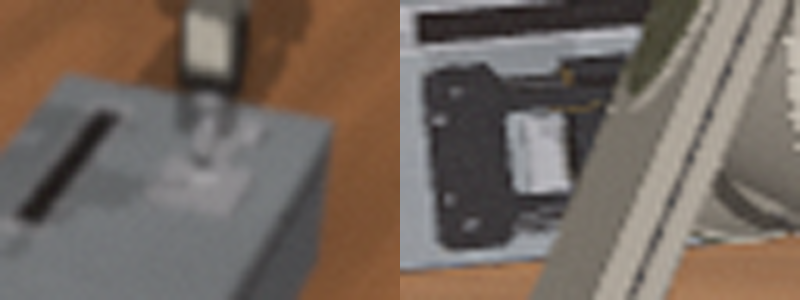

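The side crop shows the tip at (353.6,160), directly over the plate centre at about (353,163). That agrees with the projected hole (353.5,162.8), so I descend gently.

Call:
apply_moves:
  series:
    - {"jaw": 1, "linear": [0.005, -0.0018, 0.0006], "roll": 0}
    - {"jaw": 1, "linear": [0.013, -0.0018, 0.0006], "roll": 0}
    - {"jaw": 1, "linear": [0.02, -0.0018, 0.0006], "roll": 0}
    - {"jaw": 1, "linear": [0.025, -0.0018, 0.0006], "roll": 0}
    - {"jaw": 1, "linear": [0.029, -0.0018, 0.0006], "roll": 0}
    - {"jaw": 1, "linear": [0.029, -0.0018, 0.0006], "roll": 0}

```text
t: 9.8
tool_pos: [0.5395, -0.1943, 0.1273]
orientation: [-0.09, 1.57, 0.091]
force: [0.5, -3.3, -2.4]
opening: 0.01
```

Run:
```python
from h import *
to([.539,-.1935,.12],.114+np.pi/2)
```

```text
t 9.8 p [ 0.5395 -0.1943  0.1273] tilt [-1.3e-03  3.0e-04 -1.0e+00] yaw_y 1.6858 q [-0.435  0.121  1.668 -0.     1.354 -2.121]
linear [ 0.0121  0.0014 -0.0006] roll(units) 0.002 or -5.998 F [ 0.47 -3.34 -2.35] M [-0.741 -0.369 -0.054] open 0.00998421682808873
```

The lid is pushing the tip towards -y (3 N), so the key is on the bevel and the hole lies slightly further towards -y. I correct by about 1 mm and continue.

Call:
apply_moves:
  series:
    - {"jaw": 1, "linear": [0, -0.0018, 0], "roll": 0}
    - {"jaw": 1, "linear": [0.003, -0.002, 0], "roll": 0}
    - {"jaw": 1, "linear": [0.006, -0.002, 0], "roll": 0}
    - {"jaw": 1, "linear": [0.009, -0.002, 0], "roll": 0}
    - {"jaw": 1, "linear": [0.009, -0.002, 0], "roll": 0}

```text
t: 10.42
tool_pos: [0.5394, -0.1953, 0.1216]
orientation: [-0.09, 1.571, 0.091]
force: [-0.6, -0.2, -0.6]
opening: 0.0095
```

Run:
```python
from h import *
to([.539,-.195,.12],.114+np.pi/2)
```

```text
t 10.425 p [ 0.5394 -0.1953  0.1216] tilt [-1.8e-03  6.0e-04 -1.0e+00] yaw_y 1.6859 q [-0.437  0.128  1.671 -0.     1.344 -2.122]
linear [ 0.0026  0.0005 -0.0006] roll(units) 0.002 or -5.998 F [-0.61 -0.2  -0.58] M [ 0.083 -0.108 -0.   ] open 0.00948535851005648
```

The key is in the slot, with about 8 mm of blade inserted and no load. Next I push with rocking.

Call:
apply_moves:
  series:
    - {"jaw": 1, "linear": [0.004, 0, 0.0012], "roll": 0}
    - {"jaw": 1, "linear": [0.006, 0, -0.0012], "roll": 0}
    - {"jaw": 1, "linear": [0.008, 0, 0.0014], "roll": 0}
    - {"jaw": 1, "linear": [0.01, 0, -0.0014], "roll": 0}
    - {"jaw": 1, "linear": [0.012, 0, 0.0014], "roll": 0}
    - {"jaw": 1, "linear": [0.014, 0, -0.0014], "roll": 0}
    - {"jaw": 1, "linear": [0.016, 0, 0.0014], "roll": 0}
    - {"jaw": 1, "linear": [0.016, 0, -0.0014], "roll": 0}
    - {"jaw": 1, "linear": [0.016, 0, 0], "roll": 0}
  force: 50

```text
t: 11.55
tool_pos: [0.5393, -0.1952, 0.1117]
orientation: [-0.09, 1.571, 0.091]
force: [-1.0, -0.4, -0.6]
opening: 0.0097
```

Run:
```python
from h import *
to([.539,-.195,.1014],.114+np.pi/2)
```

```text
t 11.55 p [ 0.5393 -0.1952  0.1117] tilt [-1.9e-03  8.0e-04 -1.0e+00] yaw_y 1.6858 q [-0.437  0.137  1.68  -0.     1.327 -2.122]
linear [ 0.0172  0.0003 -0.0004] roll(units) 0.002 or -5.998 F [-1.   -0.38 -0.62] M [0.031 0.124 0.022] open 0.009663151156825818
```

Call:
apply_moves:
  series:
    - {"jaw": 1, "linear": [0.003, 0, 0.0012], "roll": 0}
    - {"jaw": 1, "linear": [0.005, 0, -0.0014], "roll": 0}
    - {"jaw": 1, "linear": [0.007, 0, 0.0014], "roll": 0}
    - {"jaw": 1, "linear": [0.009, 0, -0.0014], "roll": 0}
    - {"jaw": 1, "linear": [0.011, 0, 0.0014], "roll": 0}
    - {"jaw": 1, "linear": [0.013, 0, -0.0012], "roll": 0}
    - {"jaw": 1, "linear": [0.015, 0, 0.0008], "roll": 0}
    - {"jaw": 1, "linear": [0.016, 0, 0], "roll": 0}
    - {"jaw": 1, "linear": [0.017, 0, 0], "roll": 0}
    - {"jaw": 1, "linear": [0.018, 0, 0], "roll": 0}
    - {"jaw": 1, "linear": [0.018, 0, 0], "roll": 0}

```text
t: 12.92
tool_pos: [0.5395, -0.1951, 0.1013]
orientation: [-0.09, 1.57, 0.091]
force: [-0.6, 0.9, 5.1]
opening: 0.0094
```

Run:
```python
from h import *
to([.539,-.195,.1014],.114+np.pi/2)
```

```text
t 12.925 p [ 0.5395 -0.1951  0.1013] tilt [-1.5e-03  8.0e-04 -1.0e+00] yaw_y 1.6859 q [-0.436  0.147  1.689  0.     1.307 -2.122]
linear [-0.0002  0.0003 -0.0007] roll(units) 0.002 or -5.998 F [-0.64  0.93  5.13] M [ 0.359 -0.212 -0.015] open 0.009435982294206259
```

Call:
apply_moves:
  series:
    - {"jaw": 1, "linear": [0.001, 0, 0], "roll": 0}
    - {"jaw": 1, "linear": [0.002, 0, 0.001], "roll": 0}
    - {"jaw": 1, "linear": [0.0025, 0, -0.001], "roll": 0}
    - {"jaw": 1, "linear": [0.0025, 0, 0], "roll": 0}
    - {"jaw": 1, "linear": [0.0025, 0, 0], "roll": 0}

```text
t: 13.55
tool_pos: [0.5396, -0.1951, 0.1012]
orientation: [-0.09, 1.57, 0.091]
force: [-4.2, 2.9, 13.5]
opening: 0.0095
```

Run:
```python
from h import *
to([.539,-.195,.1014],.114+np.pi/2)
b=cam('side','s5.png');u=proj(b,[.539,-.195,.085])[0].astype(int);print(u)
x,y=u;cv2.imwrite('pics/s5c.png',cv2.resize(b['pixels'][y-30:y+18,x-32:x+32],(640,480),interpolation=cv2.INTER_CUBIC))
```

```text
t 13.55 p [ 0.5396 -0.1951  0.1012] tilt [-1.3e-03  6.0e-04 -1.0e+00] yaw_y 1.686 q [-0.436  0.147  1.689 -0.     1.307 -2.122]
linear [-0.0003  0.0004 -0.0009] roll(units) 0.002 or -5.998 F [-4.23  2.94 13.48] M [0.669 0.729 0.004] open 0.00951982903007156
[353 162]
```

View pics/s5c.png

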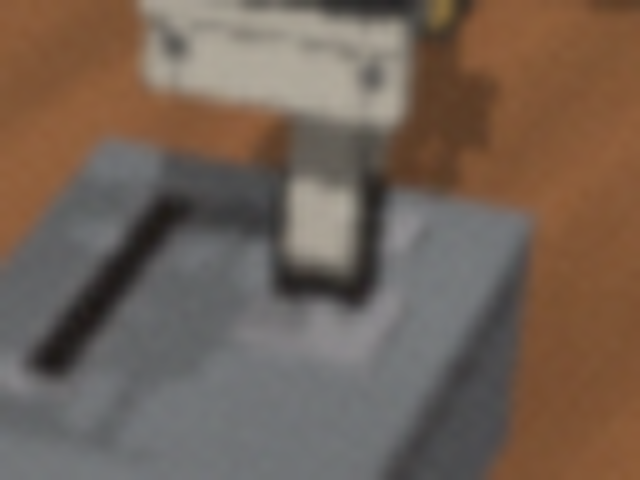

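The view shows the fingertips just above the lock plate, with the key down. TCP z is 0.1012 against an expected 0.1014, and force rises to 13.5 N without motion, so the key is home. Next I turn it clockwise (+roll).

Call:
apply_moves:
  series:
    - {"jaw": 1, "linear": [0.001, 0, 0], "roll": 0.25}
    - {"jaw": 1, "linear": [0.001, 0, 0], "roll": 0.5}
    - {"jaw": 1, "linear": [0.001, 0, 0], "roll": 0.75}
    - {"jaw": 1, "linear": [0.001, 0, 0], "roll": 1}
    - {"jaw": 1, "linear": [0.001, 0, 0], "roll": 1}
  force: 60

```text
t: 14.22
tool_pos: [0.5399, -0.1952, 0.1013]
orientation: [0.322, 1.547, -0.322]
force: [-0.9, 1.1, 6.4]
opening: 0.0098
```

Run:
```python
from h import *
to([.539,-.195,.1014],.114+np.pi/2)
```

```text
t 14.225 p [ 0.5399 -0.1952  0.1013] tilt [-5.e-04  4.e-04 -1.e+00] yaw_y 1.1605 q [-0.436  0.147  1.689  0.     1.306 -1.597]
linear [-0.0002 -0.0004 -0.0015] roll(units) -1.001 or 4.999 F [-0.93  1.12  6.38] M [ 0.396 -0.126  0.043] open 0.009799884105919305
```

Call:
apply_moves:
  series:
    - {"jaw": 1, "linear": [0.001, 0, 0], "roll": 0.25}
    - {"jaw": 1, "linear": [0.001, 0, 0], "roll": 0.5}
    - {"jaw": 1, "linear": [0.001, 0, 0], "roll": 0.75}
    - {"jaw": 1, "linear": [0.001, 0, 0], "roll": 1}
    - {"jaw": 1, "linear": [0.001, 0, 0], "roll": 1}

```text
t: 14.85
tool_pos: [0.5401, -0.195, 0.1013]
orientation: [0.73, 1.445, -0.73]
force: [-0.4, 1.7, 6.5]
opening: 0.0096
```

Call:
apply_moves:
  series:
    - {"jaw": 1, "linear": [0.001, 0, 0], "roll": 0.25}
    - {"jaw": 1, "linear": [0.001, 0, 0], "roll": 0.5}
    - {"jaw": 1, "linear": [0.001, 0, 0], "roll": 0.75}
    - {"jaw": 1, "linear": [0.001, 0, 0], "roll": 1}
    - {"jaw": 1, "linear": [0.001, 0, 0], "roll": 1}

```text
t: 15.48
tool_pos: [0.5404, -0.1951, 0.1013]
orientation: [1.129, 1.259, -1.127]
force: [0.4, 1.0, 5.8]
opening: 0.0099
```

Run:
```python
from h import *
to([.539,-.195,.1014],.114+np.pi/2)
```

```text
t 15.475 p [ 0.5404 -0.1951  0.1013] tilt [ 7.e-04  3.e-04 -1.e+00] yaw_y 0.1097 q [-4.360e-01  1.470e-01  1.689e+00  1.000e-03  1.305e+00 -5.460e-01]
linear [-0.0001 -0.0023 -0.0003] roll(units) 2.992 or -3.008 F [0.44 1.04 5.78] M [ 0.349 -0.001  0.052] open 0.00990461538146555
```

Call:
apply_moves:
  series:
    - {"jaw": 1, "linear": [0.001, 0, 0], "roll": 0.15}
    - {"jaw": 1, "linear": [0.001, 0, 0], "roll": 0.3}
    - {"jaw": 1, "linear": [0.001, 0, 0], "roll": 0.4}
    - {"jaw": 1, "linear": [0.001, 0, 0], "roll": 0.4}

```text
t: 15.98
tool_pos: [0.5405, -0.195, 0.1013]
orientation: [1.283, 1.16, -1.282]
force: [-2.4, 0.8, 7.2]
opening: 0.0093
```

Run:
```python
from h import *
to([.539,-.195,.1014],.114+np.pi/2)
```

```text
t 15.975 p [ 0.5405 -0.195   0.1013] tilt [ 9.e-04  2.e-04 -1.e+00] yaw_y -0.1003 q [-4.360e-01  1.470e-01  1.689e+00  1.000e-03  1.305e+00 -3.360e-01]
linear [-0.0002 -0.0025  0.0002] roll(units) 2.591 or -3.409 F [-2.39  0.84  7.25] M [0.35  0.173 0.075] open 0.009348624077495564
```

Call:
apply_moves:
  series:
    - {"jaw": 1, "linear": [0.001, 0, 0], "roll": 0.06}
    - {"jaw": 1, "linear": [0.001, 0, 0], "roll": 0.12}
    - {"jaw": 1, "linear": [0.001, 0, 0], "roll": 0.12}

```text
t: 16.35
tool_pos: [0.5406, -0.195, 0.1013]
orientation: [1.329, 1.127, -1.328]
force: [-1.1, 1.4, 7.5]
opening: 0.0097
```

Run:
```python
from h import *
to([.539,-.195,.1014],.114+np.pi/2)
```

```text
t 16.35 p [ 0.5406 -0.195   0.1013] tilt [ 1.e-03  1.e-04 -1.e+00] yaw_y -0.1634 q [-4.360e-01  1.470e-01  1.689e+00  1.000e-03  1.305e+00 -2.730e-01]
linear [-0.0002 -0.0026  0.0004] roll(units) 2.47 or -3.53 F [-1.1   1.42  7.53] M [0.327 0.263 0.121] open 0.00968633287566005
```

Call:
apply_moves:
  series:
    - {"jaw": 1, "linear": [0.001, 0, 0], "roll": 0.06}
    - {"jaw": 1, "linear": [0.001, 0, 0], "roll": 0.1}
    - {"jaw": 1, "linear": [0.001, 0, 0], "roll": 0.1}
    - {"jaw": 1, "linear": [0.001, 0, 0], "roll": 0.1}

```text
t: 16.85
tool_pos: [0.5406, -0.195, 0.1013]
orientation: [1.367, 1.099, -1.365]
force: [-2.1, 1.3, 6.9]
opening: 0.0094
```

Run:
```python
from h import *
b=cam('side','s6.png');to([.539,-.195,.1014],.114+np.pi/2)
for i in range(3): cam('side');print(read_state()['wrist_torque'][2])
x,y=353,162;f=lambda i:cv2.resize(i[y-30:y+18,x-32:x+32],(400,300),interpolation=cv2.INTER_CUBIC)
cv2.imwrite('pics/s6c.png',np.hstack([f(b['pixels']),f(load('s5.png')['pixels'])]))
```

```text
t 16.9 p [ 0.5406 -0.195   0.1013] tilt [ 1.1e-03 -1.0e-04 -1.0e+00] yaw_y -0.2155 q [-0.436  0.147  1.689  0.     1.305 -0.22 ]
linear [-0.0002 -0.0026  0.0005] roll(units) 2.371 or -3.629 F [-1.14  1.72  7.49] M [0.304 0.308 0.131] open 0.009623324664377719
0.127006873076955
0.14730517352951933
0.16395908266605216
```

View pics/s6c.png

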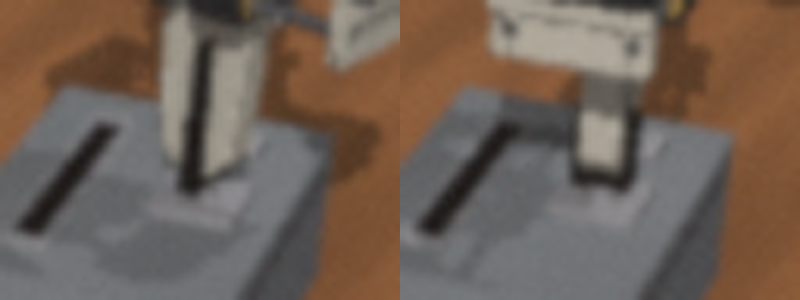

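Call:
apply_moves:
  series:
    - {"jaw": 1, "linear": [0.001, 0, 0], "roll": 0.06}
    - {"jaw": 1, "linear": [0.001, 0, 0], "roll": 0.12}
    - {"jaw": 1, "linear": [0.001, 0, 0], "roll": 0.12}
    - {"jaw": 1, "linear": [0.001, 0, 0], "roll": 0.12}

```text
t: 17.55
tool_pos: [0.5406, -0.195, 0.1013]
orientation: [1.412, 1.064, -1.41]
force: [-0.7, 2.2, 7.0]
opening: 0.0096
```

Run:
```python
from h import *
to([.539,-.195,.1014],.114+np.pi/2)
m=[]
for i in range(5): cam('side');m.append(read_state()['wrist_torque'][2])
print(np.round(m,3),np.mean(m))
```

```text
t 17.55 p [ 0.5406 -0.195   0.1013] tilt [ 1.2e-03 -1.0e-04 -1.0e+00] yaw_y -0.278 q [-0.436  0.147  1.689  0.     1.305 -0.158]
linear [-0.0001 -0.0026  0.0008] roll(units) 2.251 or -3.749 F [-0.73  2.16  6.97] M [0.362 0.311 0.217] open 0.009613335613215694
[0.198 0.218 0.165 0.206 0.156] 0.1886691442212387
```

Torque rose slowly up to a turn of about 1.79 rad, then steeply to 0.19 N m at 1.96 rad of tool turn. That is well above the 0.1 N m return spring, so the plug is at its stop. I hand in while holding it there.

```bash
python3 -c "
from plant import *
s=read_state();print(s['t'],s['opening'],s['force'],s['wrist_torque'][2]);print(close_job())"
```

```text
17.8 0.009897234489031528 [-1.13524538  1.73170282  6.27843584] 0.15577482312315657
the job is handed in; nothing more can be done
None
```

I pulled the key out of the clip, worked it past the pins to home in the keyhole, turned it clockwise to the stop, and handed the job in at 17.8 s. The arm was still gripping the key and holding it turned.

Last checks:
- **Home:** the tool stopped within 0.2 mm of the expected height. Pushing harder raised the force to 13.5 N with no further movement.
- **Turn:** the tool turned about 1.96 rad. Past about 1.79 rad the resisting torque rose steeply to 0.16–0.2 N m, above the roughly 0.1 N m return spring, so I read this as the stop. The turn beyond the expected 1.75–1.85 rad is probably give in the grip and arm.
- **Grip:** the opening stayed at 9.3–10 mm on the 10 mm head, with 60 N set.

**Not confirmed:** I inferred the stop from torque alone, because the gripper hid the bolt and the plug from both cameras. I planned the route clear of the jar, brush and baskets and felt no unexpected contact, but I did not check their positions in a picture at the end.

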